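Set up the link-pinning station: sample board on the stand, axle flat up and clamped

ROBOT

A 6-joint arm with a two-finger parallel gripper is mounted at the origin on the work surface. World frame = base frame: x ahead of the robot, y to its left, z up, the work surface at z = 0. Lengths are in mm, angles in rad, forces in N, time in s.
With the tool pointing down it reaches from about 325 to 850 mm from the base axis. Payload 15.5 kg.
Tool frame: the origin (TCP) lies on the mounting face of the last link; the fingertips stand 191 mm ahead of it and the grasp point (between the pads) lies 172 mm ahead of it (bot.tcp_to_tips is the distance from the TCP to the fingertips, in mm); z points along the fingers, y is the line along which they close (so a half turn about z gives the same grasp; the last joint's range is limited). The gripper opens to 91 mm and grips with 3 to 60 N. Pads are 32 mm wide; open, the fingers measure 118 mm over their backs; the gripper's body (76 mm by 178 mm) begins 60 mm behind the grasp point.
Start: joints at [-1.377, 0.494, 1.345, -0, 1.302, -0.096], TCP at [178.602, -598.94, 404.715] pointing down, gripper open.
Joint ranges: [-2.91, 2.91], [-0.82, 2.16], [0.22, 2.67], [-1.22, 4.37], [0.12, 2.79], [-3.08, 3.08]. Speed limits (rad/s): [1.89, 1.89, 2.57, 3.01, 3.01, 3.01].

INTERFACE

Orientations are given as a rotation vector (axis times angle).
In Python, from cell import readout, capture, camera_model, bot, recognise, masks_of, tip_of gives the robot as it stands.
- The arm moves only by the tool carry_out, never from a script. Its argument "increments" is a list of rows, each a list of 3 entries, a list of its own where there are three numbers: the turn, a rotation vector about the world's x, y, z in units of 90 degrees (1.0 is 90 degrees), then the shift along the world's x, y, z in units of 40 mm (1.0 is 40 mm), then the opening, from 0 (shut) to 1 (fully open). In form: [[[rx, ry, rz], [dx, dy, dz], jaw], ...]. A call has 1 to 20 rows; each row shifts and turns the commanded pose from where the row before left it; what a row does not reach is not made up. A row lasts 1/10 s, in which the tool goes at most 50 mm and 8.59 degrees, less where a joint would pass 70% of its speed; a pose out of reach is approached as far as the arm can. A call with a number of a shift or a turn outside -1 to 1 is refused whole. A call with a gripper value outside its range is refused whole. The fingers move at their own pace and stop on an object; "newtons" is the grip in N (left out, the last holds). Time passes only in rows, so rows that do not move let the fingers close. It gives the time, the measured TCP pose, the force, the opening and the grip force at its end, in the units of the state.
- readout.sense(): the state, without advancing time (a new reading comes with each control period).
- capture(name): name is "scene" or "top" or "wrist"; returns (picture, depth): 480x640x3 uint8, red, green, blue; 480x640 float32, mm along the optical axis (not along the pixel's ray), 0 where there is no reading.
- camera_model(name): a dict with "K" (3x3 intrinsics, pixels), "R" (3x3) and "t" (3): a world point X has camera coordinates R X + t. Camera axes: x right, y down, z forward; pixel columns grow to the right and rows downward; lengths in mm; the calibration is good to about 2 mm. A picture is of the moment at which its call begins: read the wrist's pose just before it. camera_model takes no time and is no camera call; for the wrist camera it gives the pose at the moment of the call.
- bot.close_job(): hands the job in; it is judged then, once.
Trained networks look in the newest picture that a camera, given by its name, has taken for a name from the list of things; names that differ only in an ending like _2 or _b are one class to them, and where a whole thing is asked for, a point or a joint stands for the part that bears it (a point fixed in the world has none). Each returns a list of dicts, best first, with "confidence" (0 to 1); they miss things now and then, are a little off and sometimes report something else, mostly with a low value. They report only what shows in the picture. A call takes as long as a camera call. They do not tell look-alikes from the thing itself.
- recognise(label, camera): "extent" ([left, top, right, bottom] as shares, 0 to 1, of the picture: columns of its width, rows of its height, round what is visible of it).
- masks_of(label, camera): "mask" (480x640 bool, what is visible of it) and "extent" ([left, top, right, bottom] as shares, 0 to 1, of the picture: columns of its width, rows of its height, round what is visible of it).
- tip_of(label, camera): "xy" ([column, row] as shares, 0 to 1, of the picture: columns of its width, rows of its height: a listed point, or the origin of a listed thing).
The state is a dict: "time_s": time; "joint_positions": joint angles; "qvel": joint speeds; "joint_torque": joint torques, N m; "position": TCP position; "tcp_rot": TCP orientation; "force": force on the tool from outside, world axes, zero at the start; "torque": the same for the moment, N m; "opening": finger opening in mm; "grasp_force": force on a finger pad.
Only numpy, scipy, OpenCV 4.12 (cv2) and the standard library are available. Lean on these libraries where they do the work, as an engineer would, in place of code of your own. Each camera call takes 0.05 s, during which the arm holds its last target. There are 200 camera calls.

TASK

Get this station ready for the brass-link order. First take the sample board with the brass links, without dropping it, from where it leans against the green stock bin and stand it in the grey bench stand: centred and square, foot behind the lip, leaning back on the stand's back plate with its links facing out, and let go. Then roll the dark axle in its V-block until its bright milled flat faces straight up, and only after that push the red toggle-clamp handle fully down so that the clamp holds the flat; leave the other board and the rest of the things on the table where they are.

Things in the scene. Friction and masses are not known exactly. Their poses are not given: they have to be found in the camera images.
- board_brass: The board to move: plywood 12 mm thick (x), 110 wide (y), 180 tall (z), about 0.25 kg, six gold links and a card on its front; top 50 mm bare, to grip by the thickness. Origin: middle of lower edge, mid-thickness; z up the board, x out of its front. Starts on the table, front away from the robot, top leaning 25 degrees back towards the robot on the bin's rim, left or right of the other board
- board_black: The other sample board, the same in size and lean but with blackened (dark grey) links; to be left where it is. Axes as for the brass board
- stock_bin: Green stock bin of brass links, 200 x 300 mm, 110 mm high; does not move. Origin: centre of its underside. Both boards lean on the rim of its tall wall on its +x side (rim edge at x = 105, z = 110 mm), near y = -70 and y = 70 mm; the links inside reach up to 72 mm
- stand: Grey sheet-steel stand, 130 mm wide (y), fixed. x points out of its open front. Origin: at table height under the corner of back plate and ledge; corner at x = 0, z = 16 mm. Back plate rises 107 mm along its slope, leaning 28 degrees back (to -x). Ledge square to it, 31 mm deep, then a lip 14 mm high. A board seated flat has its origin at x = 5, z = 19 mm
- fixture: Bolted-down fixture, base plate 185 x 84 mm. Origin: table height, under the axle; x along the axle, away from the clamp. Axle's axis at y = 0, z = 75 mm. Black V-block x = -5 to 65, 60 wide, 71 high; keeper strap over the axle at x = 51 to 61, top 97. Blue clamp riser x = -102 to -32, clamp cheeks up to 116. Handle's pivot at x = -62, y = 0, z = 108 mm, axis along y
- axle (a joint): Roll of the axle about the fixture's x axis, rad: 0 = flat straight up; positive = flat turned to the fixture's -y side. Starts at 0.55 to 0.95. The keeper holds the axle in the V; it turns in place with slight friction (0.08 N m) and stays where it is left
- axle_grip (a point): Middle of the axle's round end (30 mm in diameter, x = 70 to 138 mm of the fixture, free all round), on the axis, at x = 102, z = 75 mm of the fixture; turns with the axle. In the V-block the axle is 36 mm in diameter, dark, with a bright flat 22 mm wide that has two dark cross holes
- clamp_handle (a joint): Angle of the red toggle-clamp handle, rad: 0 = fully down (level, at its stop, clamp shut), greater = raised. Starts at 0.55 to 0.95; turns about its pivot with slight friction (0.12 N m) and stays where it is left. The linked clamp arm swings down onto the axle as the handle goes down
- clamp_grip (a point): Middle of the red handle grip, 75 mm from the handle's pivot; the grip is a 19 mm round bar, 46 to 112 mm from the pivot. Handle down, it points to the fixture's -x; it swings up from there in the fixture's xz plane
- red_bin: Small red bin of steel links on the table, 120 x 150 mm, 75 mm high; loose, to be left alone. Origin: centre of its underside
- water_bottle: Turquoise bottle, 64 mm in diameter, 160 mm high; loose, to be left alone. Origin: centre of its underside
- carton: Open cardboard carton with links, 110 x 140 mm, 75 mm high; loose, to be left alone. Origin: centre of its underside
- spanner: Steel spanner, 160 mm long, lying on the table; to be left alone
- brush: Brush, 170 mm long, lying on the table; to be left alone
Not all that is in view belongs to the job. Leave any turquoise look-alike of the board_brass alone.

How it is judged (in metres and radians):
On the way, in this order (a step that is already met when the one before it is completed fails the run):
1. the brass-link board is lifted clear of the table and the bin (height (world z) of board_brass above 0.04 m and contact force between board_brass and stock_bin below 0.1 N), for 0.1 s.
2. the brass-link board leans in the stand and has been let go (x of board_brass in the frame of stand between 0 and 0.03 m and y of board_brass in the frame of stand between -0.03 and 0.03 m and z of board_brass in the frame of stand between 0.012 and 0.034 m and angle between board_brass's own z axis and vertical between 0.36 and 0.7 rad and angle between board_brass's own x axis and vertical below 1.35 rad and angle between the y axis of board_brass and the y axis of stand, either way round below 0.14 rad and contact force between board_brass and stand above 0.3 N and contact force between the fingers and board_brass below 0.1 N and linear speed of board_brass below 0.02 m/s), for 0.3 s.
3. the axle's flat faces up while the clamp is still open (value of joint axle between -0.17 and 0.17 rad and value of joint clamp_handle above 0.35 rad), for 0.2 s.
4. the clamp handle is fully down (value of joint clamp_handle below 0.08 rad), for 0.2 s.
At the end, for the whole second after the job is handed in: Board let go and still in the stand: foot behind the lip, within 30 mm of centre, square within 0.14 rad, leaning back 0.36 to 0.7 rad on the back plate, links out. Axle's flat up within 0.17 rad; clamp handle below 0.08 rad (all of step 2 and value of joint axle between -0.17 and 0.17 rad and value of joint clamp_handle below 0.08 rad); the robot touches nothing.
It fails at once if the brass-link board is dropped or let fall (faster than 0.5 m/s while the fingers do not touch it) (linear speed of board_brass above 0.5 m/s and contact force between the fingers and board_brass below 0.05 N).
It fails at once if the other board is moved more than 30 mm (distance of board_black from where it was at the start of the episode above 0.03 m).
It fails at once if a bystander (red bin, bottle, carton, spanner, brush) is moved more than 40 mm (distance of any of red_bin, water_bottle, carton, spanner, brush from where it was at the start of the episode above 0.04 m).
It also fails if it takes over 72 s, if anything falls off the work surface, if the arm or the gripper's body presses on something with over 40 N, if the wrist force passes 120 N, or if a joint passes its speed limit or range.

## Working session

There is one attempt and no reset: what is moved stays moved. The work goes in short steps, Python scripts to look and compute and a tool call to move; the robot and the scene stay as the last step left them, time stands still between calls to the robot, and variables do not carry over. Pictures are saved under pics/ and viewed, at most 10 in all, crops included, and the job is handed in when it is done.

Besides the shell and the picture viewer there is one more tool, called after "Emit:" in YAML: its name, and indented under it one key for each argument. carry_out: Moves the arm, as the interface text tells. Its arguments: {"type":"object","properties":{"increments":{"type":"array","items":{"type":"array"}},"newtons":{"type":"number"}},"required":["increments"]}

```bash
mkdir -p pics; ls
cat > h.py <<'E'
import numpy as np, cv2
from cell import readout, capture, camera_model, bot, recognise, masks_of, tip_of
def snap(cam,name):
    p,d=capture(cam); cv2.imwrite(f'pics/{name}.png',p[:,:,::-1]); np.savez(f'pics/{name}.npz',p=p,d=d,**camera_model(cam)); return p,d
def pts(d,m,us):
    """world points of pixel (u,v) list"""
    us=np.atleast_2d(us).astype(float); z=np.array([d[int(v),int(u)] for u,v in us])
    c=np.c_[us,np.ones(len(us))]@np.linalg.inv(m['K']).T*z[:,None]
    return (c-m['t'])@m['R']
def cloud(d,m,mask):
    v,u=np.nonzero(mask&(d>0)); return pts(d,m,np.c_[u,v])
E
python3 - <<'E'
from h import *
import numpy as np
ims=[]
for c in ['scene','top']:
    p,d=snap(c,c+'0'); ims.append(p)
    m=camera_model(c); print(c,'cam at',(-m['R'].T@m['t']).round())
    for l in ['board_brass','board_black','stock_bin','stand','fixture','axle','axle_grip','clamp_handle','clamp_grip','water_bottle','red_bin','carton']:
        t=[(round(float(r['confidence']),2),[round(640*r['xy'][0]),round(480*r['xy'][1])],pts(d,m,[[min(639,640*r['xy'][0]),min(479,480*r['xy'][1])]])[0].round().tolist()) for r in tip_of(l,c)[:3]]
        print(l,t)
E
```

```text
pics
scene cam at [1066.   76. 1017.]
board_brass [(0.87, [213, 165], [280.0, -343.0, 12.0]), (0.64, [480, 221], [365.0, 374.0, 42.0]), (0.62, [221, 288], [637.0, -220.0, 16.0])]
board_black [(0.82, [167, 277], [630.0, -355.0, 11.0]), (0.49, [304, 311], [692.0, -12.0, 89.0])]
stock_bin [(0.21, [447, 310], [610.0, 302.0, 23.0])]
stand [(0.97, [445, 309], [607.0, 298.0, 21.0])]
fixture [(0.59, [320, 283], [622.0, 12.0, 89.0])]Traceback (most recent call last):
  File "<stdin>", line 8, in <module>
ValueError: it knows: axle_grip, board_black, board_brass, brush, carton, clamp_grip, fixture, red_bin, spanner, stand, stock_bin, water_bottle
```

View pics/scene0.png

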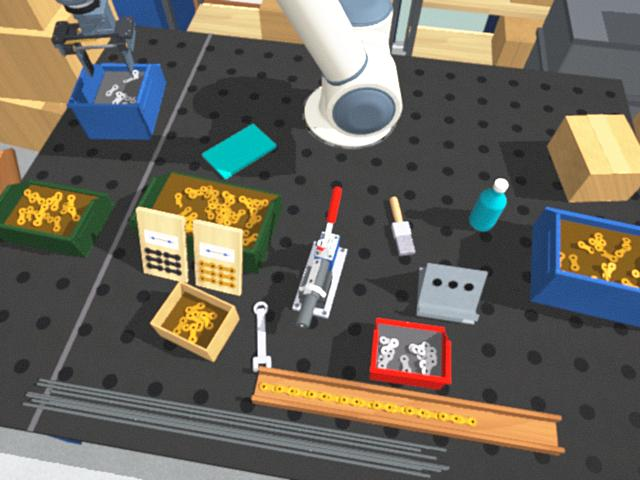

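The scene picture shows the boards leaning on the green bin. What could be taken for the brass board:
- gold links at (218,258)
- dark links at (162,245)
- turquoise slab at (240,150)

I choose (218,258). The fixture is at (320,270) with its red handle up at (334,205), and the stand is at (450,292).

Run:
```python
from h import *
s=np.load('pics/scene0.npz'); crop=s['p'][150:330,100:360]; crop=cv2.resize(crop,None,fx=3,fy=3,interpolation=cv2.INTER_CUBIC); cv2.imwrite('pics/crop0.png',crop[:,:,::-1])
p,d=snap('top','top0'); m=camera_model('top'); print('top cam',(-m['R'].T@m['t']).round(),m['R'].round(2).tolist())
for c in ['top','scene']:
    z=np.load(f'pics/{c}0.npz')
    if c=='scene': p,d=snap('scene','scene0')
    mm=camera_model(c)
    for l in ['board_brass','board_black','stock_bin','stand','fixture','axle_grip','clamp_grip']:
        print(c,l,[(round(float(r['confidence']),2),[round(640*r['xy'][0]),round(480*r['xy'][1])],pts(d,mm,[[min(639,640*r['xy'][0]),min(479,480*r['xy'][1])]])[0].round().tolist()) for r in tip_of(l,c)[:3]])
```

```text
top cam [ 393.   -8. 1464.] [[0.01, -1.0, -0.02], [-1.0, -0.01, -0.1], [0.1, 0.02, -0.99]]
top board_brass [(0.85, [430, 194], [645.0, -230.0, 4.0]), (0.79, [482, 347], [279.0, -354.0, -2.0])]
top board_black [(0.79, [484, 204], [614.0, -351.0, 48.0])]
top stock_bin [(0.63, [452, 264], [470.0, -271.0, 69.0])]
top stand [(0.68, [208, 212], [590.0, 303.0, 33.0])]
top fixture [(0.98, [337, 221], [563.0, -6.0, 93.0])]
top axle_grip [(0.73, [338, 173], [677.0, -8.0, 87.0])]
top clamp_grip [(0.82, [328, 264], [461.0, 11.0, 174.0]), (0.3, [455, 269], [459.0, -278.0, 59.0]), (0.26, [247, 155], [728.0, 213.0, 36.0])]
scene board_brass [(0.91, [213, 165], [280.0, -344.0, 11.0]), (0.61, [219, 289], [639.0, -227.0, 9.0]), (0.24, [304, 311], [691.0, -12.0, 87.0])]
scene board_black [(0.59, [168, 276], [626.0, -356.0, 9.0])]
scene stock_bin [(0.9, [217, 224], [492.0, -265.0, 58.0])]
scene stand [(0.86, [446, 310], [608.0, 301.0, 20.0]), (0.45, [304, 311], [692.0, -12.0, 89.0])]
scene fixture [(0.64, [318, 284], [626.0, 7.0, 90.0])]
scene axle_grip [(0.65, [304, 312], [695.0, -11.0, 87.0]), (0.55, [169, 275], [626.0, -349.0, 17.0])]
scene clamp_grip [(0.94, [333, 208], [472.0, 16.0, 164.0])]
```

View pics/crop0.png

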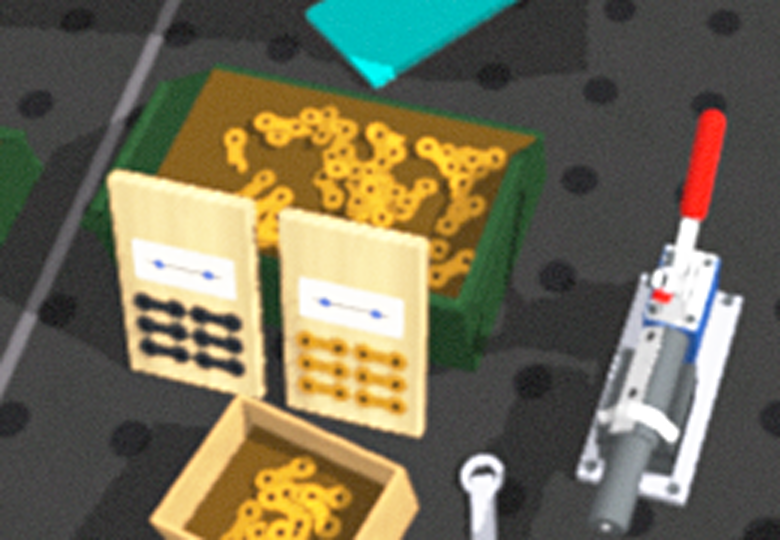

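View pics/top0.png

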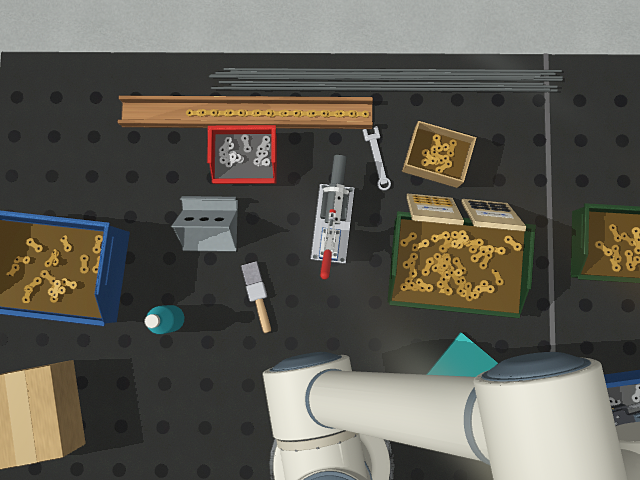

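The crop confirms it: the right-hand board in the scene view, with gold links, is board_brass. Its foot is near world (640,-228), and top-view pixel (433,205). Next I fit poses from the depth clouds.

```bash
cat > fit.py <<'E'
from h import *
def best(l,c,box):
    for r in masks_of(l,c):
        mk=r['mask']; v,u=np.nonzero(mk); 
        if box[0]<u.mean()<box[2] and box[1]<v.mean()<box[3]: return cv2.erode(mk.astype(np.uint8),np.ones((3,3)))>0
def plane(P,it=300,t=3):
    g=np.random.default_rng(0); b=None
    for _ in range(it):
        q=P[g.choice(len(P),3,False)]; n=np.cross(q[1]-q[0],q[2]-q[0]); L=np.linalg.norm(n)
        if L<1: continue
        k=abs((P-q[0])@(n/L))<t
        if b is None or k.sum()>b.sum(): b=k
    c=P[b].mean(0); n=np.linalg.svd(P[b]-c)[2][2]; return c,n*np.sign(n[0]),b
E
python3 - <<'E'
from fit import *
for c in ['scene','top']:
    p,d=snap(c,c+'1'); m=camera_model(c)
    for l,box in [('board_brass',(190,215,250,300) if c=='scene' else (400,190,462,235)),('board_black',(130,200,190,290) if c=='scene' else (455,190,540,235)),('stand',(410,250,500,330) if c=='scene' else (160,180,250,260))]:
        mk=best(l,c,box)
        if mk is None: print(c,l,None); continue
        P=cloud(d,m,mk); ce,n,b=plane(P)
        Q=P[b]; print(c,l,len(P),b.sum(),'c',ce.round(),'n',n.round(3))
        up=np.array([0,0,1])-n*n[2]; up/=np.linalg.norm(up); s=np.cross(up,n)
        # min-area rectangle in plane
        uv=np.c_[(Q-ce)@s,(Q-ce)@up].astype(np.float32); r=cv2.minAreaRect(uv); bx=cv2.boxPoints(r)
        print('  rect',np.round(r[1]),round(r[2],1)); print((ce+bx[:,:1]*s+bx[:,1:]*up).round().tolist())
        np.save(f'pics/{c}_{l}.npy',P)
E
```

```text
scene board_brass 2916 2643 c [ 599. -225.   96.] n [ 0.9   -0.081  0.428]
  rect [112. 180.] 0.6
[[558.0, -280.0, 171.0], [635.0, -285.0, 8.0], [645.0, -174.0, 9.0], [568.0, -169.0, 172.0]]
scene board_black 2786 2502 c [ 587. -357.   96.] n [ 0.9   -0.079  0.429]
  rect [109. 178.] 0.3
[[547.0, -409.0, 170.0], [624.0, -415.0, 9.0], [633.0, -307.0, 10.0], [557.0, -301.0, 171.0]]
scene stand 3080 2142 c [572. 301.  63.] n [ 0.883 -0.     0.47 ]
  rect [128. 120.] 0.3
[[547.0, 236.0, 111.0], [603.0, 237.0, 5.0], [603.0, 365.0, 6.0], [547.0, 364.0, 111.0]]
top board_brass 1167 1031 c [ 595. -223.  107.] n [ 0.896 -0.077  0.437]
  rect [108. 180.] 0.0
[[558.0, -275.0, 174.0], [636.0, -282.0, 12.0], [645.0, -174.0, 12.0], [567.0, -168.0, 174.0]]
top board_black None
top stand 2926 1015 c [572. 301.  65.] n [ 0.878 -0.002  0.479]
  rect [129. 120.] 1.3
[[545.0, 236.0, 116.0], [602.0, 239.0, 11.0], [601.0, 368.0, 14.0], [544.0, 366.0, 119.0]]
```

Fits agree between the two views: the board is 112x180 with a 25.5° lean, and the stand plate slopes 28° with a 128 mm width and yaw near 0. Now I work out the move to the pre-grasp pose.

```bash
cat >> h.py <<'E'
from scipy.spatial.transform import Rotation as Ro
def tool(n,up,flip=1):
    z=-up/np.linalg.norm(up); y=flip*n; y=y-z*(y@z); y/=np.linalg.norm(y); return np.c_[np.cross(y,z),y,z]
def delta(Rt,grasp):
    s=readout.sense(); Rc=Ro.from_rotvec(s['tcp_rot']).as_matrix(); tcp=grasp-172*Rt[:,2]
    dr=Ro.from_matrix(Rt@Rc.T).as_rotvec()/(np.pi/2); dx=(tcp-np.array(s['position']))/40
    print('t',round(s['time_s'],2),'tcp tgt',tcp.round(1),'turn',dr.round(3),'shift',dx.round(3),'open',round(s['opening'],1),'F',np.round(s['force'],1),'q',np.round(s['joint_positions'],2))
nb=np.array([.899,-.08,.431]); nb/=np.linalg.norm(nb); upb=np.array([0,0,1])-nb*nb[2]; upb/=np.linalg.norm(upb)
topb=np.array([563,-223.5,172.5])-6*nb; gb=topb-24*upb
E
python3 - <<'E'
from h import *
print([a for a in dir(bot) if a[0]!='_'], gb)
print(Ro.from_rotvec(readout.sense()['tcp_rot']).as_matrix().round(2).tolist())
for f in (1,-1): delta(tool(nb,upb,f),gb+110*upb)
E
```

```text
['MotionError', 'close_job', 'tcp_to_tips'] [ 567.90839716 -223.93678729  148.25712777]
[[0.96, 0.29, -0.0], [0.29, -0.96, 0.0], [-0.0, -0.0, -1.0]]
t 1.5 tcp tgt [ 446.9 -213.2  402.7] turn [-0.19  -0.233  0.746] shift [ 6.707  9.644 -0.05 ] open 91.5 F [ 0.3  0.6 -0.2] q [-1.38  0.49  1.35 -0.    1.3  -0.1 ]
t 1.5 tcp tgt [ 446.9 -213.2  402.7] turn [ 0.258 -0.211 -1.217] shift [ 6.707  9.644 -0.05 ] open 91.5 F [ 0.3  0.6 -0.2] q [-1.38  0.49  1.35 -0.    1.3  -0.1 ]
```

Emit:
carry_out:
  increments:
    - [[-0.0095, -0.0117, 0.0373], [0.335, 0.482, 0.02], 0.5]
    - [[-0.0095, -0.0117, 0.0373], [0.335, 0.482, 0.02], 0.5]
    - [[-0.0095, -0.0117, 0.0373], [0.335, 0.482, 0.02], 0.5]
    - [[-0.0095, -0.0117, 0.0373], [0.335, 0.482, 0.02], 0.5]
    - [[-0.0095, -0.0117, 0.0373], [0.335, 0.482, 0.02], 0.5]
    - [[-0.0095, -0.0117, 0.0373], [0.335, 0.482, 0.02], 0.5]
    - [[-0.0095, -0.0117, 0.0373], [0.335, 0.482, 0.02], 0.5]
    - [[-0.0095, -0.0117, 0.0373], [0.335, 0.482, 0.02], 0.5]
    - [[-0.0095, -0.0117, 0.0373], [0.335, 0.482, 0.02], 0.5]
    - [[-0.0095, -0.0117, 0.0373], [0.335, 0.482, 0.02], 0.5]
    - [[-0.0095, -0.0117, 0.0373], [0.335, 0.482, 0.02], 0.5]
    - [[-0.0095, -0.0117, 0.0373], [0.335, 0.482, 0.02], 0.5]
    - [[-0.0095, -0.0117, 0.0373], [0.335, 0.482, 0.02], 0.5]
    - [[-0.0095, -0.0117, 0.0373], [0.335, 0.482, 0.02], 0.5]
    - [[-0.0095, -0.0117, 0.0373], [0.335, 0.482, 0.02], 0.5]
    - [[-0.0095, -0.0117, 0.0373], [0.335, 0.482, 0.02], 0.5]
    - [[-0.0095, -0.0117, 0.0373], [0.335, 0.482, 0.02], 0.5]
    - [[-0.0095, -0.0117, 0.0373], [0.335, 0.482, 0.02], 0.5]
    - [[-0.0095, -0.0117, 0.0373], [0.335, 0.482, 0.02], 0.5]
    - [[-0.0095, -0.0117, 0.0373], [0.335, 0.482, 0.02], 0.5]
  newtons: 25

```text
time_s: 3.5
position: [447.0, -212.5, 420.9]
tcp_rot: [2.049, 1.88, 0.428]
force: [0.2, 0.0, -0.2]
opening: 45.8
grasp_force: 0.0
```

Run:
```python
from fit import *
delta(tool(nb,upb),gb+110*upb); delta(tool(nb,upb),gb)
p,d=snap('wrist','w0'); m=camera_model('wrist')
q=m['K']@(m['R']@np.array([topb+6*nb,gb]).T+m['t'][:,None]); print((q[:2]/q[2]).T.round())
for r in masks_of('board_brass','wrist'):
    mk=cv2.erode(r['mask'].astype(np.uint8),np.ones((5,5)))>0
    P=cloud(d,m,mk); ce,n,b=plane(P); Q=P[b]; i=np.argsort(Q@upb)[-200:]
    print(r['confidence'],np.round(np.array(r['extent'])*[640,480,640,480]),ce.round(),n.round(3),'off',round(float((ce-topb-6*nb)@nb),1),'top',Q[i].mean(0).round())
```

```text
t 3.5 tcp tgt [ 446.9 -213.2  402.7] turn [-0.     0.001 -0.002] shift [-0.005 -0.017 -0.454] open 45.8 F [ 0.2  0.  -0.2] q [-0.64  0.22  1.8   0.34  0.77 -0.75]
t 3.5 tcp tgt [ 494.1 -217.4  303.5] turn [-0.     0.001 -0.002] shift [ 1.176 -0.122 -2.936] open 45.8 F [ 0.2  0.  -0.2] q [-0.64  0.22  1.8   0.34  0.77 -0.75]
[[307. 245.]
 [299. 237.]]
0.67 [293. 160. 311. 291.] [ 562. -209.  167.] [ 0.408 -0.035 -0.912] off -4.4 top [ 562. -206.  168.]
```

View pics/w0.png

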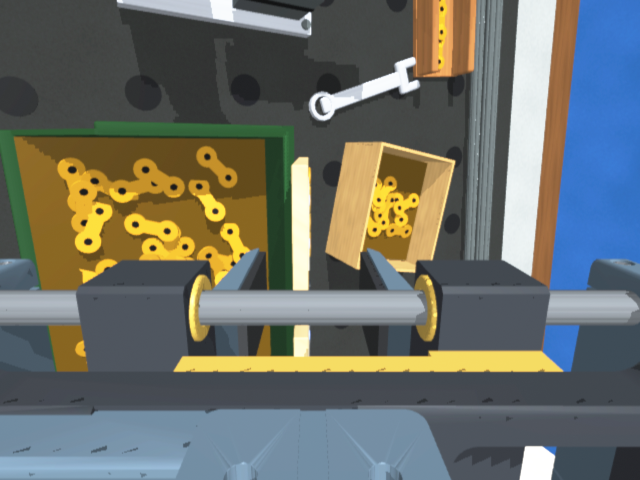

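The wrist view shows the board's top edge at columns 293–311, midway between the fingers and agreeing with the fit to about 2 mm. Descending along the board and closing.

Emit:
carry_out:
  increments:
    - [[0, 0, 0], [0.0, -0.02, -0.45], 0.5]
    - [[0, 0, 0], [0.12, -0.01, -0.25], 0.5]
    - [[0, 0, 0], [0.12, -0.01, -0.25], 0.5]
    - [[0, 0, 0], [0.12, -0.01, -0.25], 0.5]
    - [[0, 0, 0], [0.12, -0.01, -0.25], 0.5]
    - [[0, 0, 0], [0.12, -0.01, -0.25], 0.5]
    - [[0, 0, 0], [0.12, -0.01, -0.25], 0.5]
    - [[0, 0, 0], [0.12, -0.01, -0.25], 0.5]
    - [[0, 0, 0], [0.12, -0.01, -0.25], 0.5]
    - [[0, 0, 0], [0.12, -0.01, -0.25], 0.5]
    - [[0, 0, 0], [0.12, -0.01, -0.25], 0.5]
    - [[0, 0, 0], [0, 0, 0], 0.5]
    - [[0, 0, 0], [0, 0, 0], 0]
    - [[0, 0, 0], [0, 0, 0], 0]
    - [[0, 0, 0], [0, 0, 0], 0]
    - [[0, 0, 0], [0, 0, 0], 0]
    - [[0, 0, 0], [0, 0, 0], 0]
    - [[0, 0, 0], [0, 0, 0], 0]
  newtons: 30

```text
time_s: 5.4
position: [494.5, -218.1, 302.7]
tcp_rot: [2.052, 1.879, 0.427]
force: [-0.0, 0.2, -3.2]
opening: 11.8
grasp_force: 30.0
```

Emit:
carry_out:
  increments:
    - [[0, 0, 0], [0, 0, 0.15], 0]
    - [[0, 0, 0], [0, 0, 0.3], 0]
    - [[0, 0, 0], [0, 0, 0.4], 0]
    - [[0, 0, 0], [0, 0, 0.5], 0]
    - [[0, 0, 0], [0, 0, 0.5], 0]
    - [[0, 0, 0], [0, 0, 0.5], 0]
    - [[0, 0, 0], [0, 0, 0.5], 0]
    - [[0, 0, 0], [0, 0, 0.5], 0]
    - [[0, 0, 0], [0, 0, 0.4], 0]
    - [[0, 0, 0], [0, 0, 0.25], 0]
    - [[0, 0, 0], [0, 0, 0], 0]

```text
time_s: 6.5
position: [494.6, -218.2, 464.5]
tcp_rot: [2.05, 1.877, 0.428]
force: [-0.0, -1.3, -2.0]
opening: 11.9
grasp_force: 30.0
```

```bash
cat >> h.py <<'E'
def inhand():
    "board pose in tool frame from scene view"
    from fit import best,plane
    p,d=snap('scene','ih'); m=camera_model('scene'); s=readout.sense(); R=Ro.from_rotvec(s['tcp_rot']).as_matrix(); T=np.array(s['position'])
    r=masks_of('board_brass','scene')
    for k in r:
        P=cloud(d,m,cv2.erode(k['mask'].astype(np.uint8),np.ones((3,3)))>0)
        P=P[np.linalg.norm(P-(T+250*R[:,2]),axis=1)<170]
        if len(P)<500: continue
        ce,n,b=plane(P); Q=P[b]; up=np.array([0,0,1])-n*n[2]; up/=np.linalg.norm(up); sd=np.cross(up,n)
        rc=cv2.minAreaRect(np.c_[(Q-ce)@sd,(Q-ce)@up].astype(np.float32)); bx=cv2.boxPoints(rc); W=ce+bx[:,:1]*sd+bx[:,1:]*up; W=W[np.argsort(W[:,2])]
        o=W[:2].mean(0)-6*n; t=W[2:].mean(0)-6*n
        ld=W[1]-W[0]; ld=ld*np.sign(ld[1]); print('conf',k['confidence'],'size',np.round(rc[1]),'n',n.round(3),'lower edge dir',(ld/np.linalg.norm(ld)).round(3),'origin',o.round(1),'top',t.round(1))
        print('tool n',(R.T@n).round(3),'tool origin',(R.T@(o-T)).round(1))
E
python3 -c "
from h import *
inhand(); print(readout.sense()['opening'],readout.sense()['force'],readout.sense()['position'])"
```

```text
conf 0.59 size [109. 179.] n [ 0.895 -0.076  0.44 ] lower edge dir [0.082 0.997 0.005] origin [ 638.6 -229.1  167.8] top [ 560.1 -223.6  328.5]
tool n [ 0.004  1.    -0.008] tool origin [  1.6   2.6 328.9]
11.84387381935162 [-0.35538028  0.98638575 -2.97893499] [ 494.36942276 -218.01608441  462.47516045]
```

```bash
cat >> h.py <<'E'
a=np.radians(28); ns=np.array([np.cos(a),0,np.sin(a)]); us=np.array([-np.sin(a),0,np.cos(a)]); Os=np.array([603.,301,19])
def place(dn,du): Rt=tool(ns,us); delta(Rt,Os+dn*ns+du*us+(328.5-172)*us)
E
python3 - <<'E'
from h import *
s=np.load('pics/scene1.npz'); m={k:s[k] for k in 'KRt'}; P=cloud(s['d'],m,np.ones((480,640),bool))
k=(abs(P[:,1])<60)&(P[:,0]>430)&(P[:,0]<720)
for x in range(430,720,20):
    q=P[k&(abs(P[:,0]-x-10)<10)]; print(x,q[:,2].max().round(),end='; ')
place(9,200)
E
```

```text
430 196.0; 450 186.0; 470 170.0; 490 154.0; 510 125.0; 530 175.0; 550 177.0; 570 171.0; 590 98.0; 610 98.0; 630 99.0; 650 96.0; 670 94.0; 690 93.0; 710 92.0; t 6.6 tcp tgt [362.8 301.  489.9] turn [-0.002 -0.027  0.056] shift [-3.288 12.975  0.685] open 11.8 F [-0.4  1.  -3. ] q [-0.59  0.24  1.64  0.27  0.89 -0.63]
```

Emit:
carry_out:
  increments:
    - [[0, 0, 0], [0, 0, 0.3], 0]
    - [[0, 0, 0], [0, 0.1, 0.45], 0]
    - [[0, 0, 0], [0, 0.3, 0.45], 0]
    - [[0, 0, 0], [0, 0.5, 0.3], 0]
    - [[0, 0, 0], [0, 0.7, 0.1], 0]
    - [[0, 0, 0], [0, 0.8, 0], 0]
    - [[0, 0, 0], [0, 0.8, 0], 0]
    - [[0, 0, 0], [0, 0.8, 0], 0]
    - [[0, 0, 0], [0, 0.8, 0], 0]
    - [[0, 0, 0], [0, 0.8, 0], 0]
    - [[0, 0, 0], [0, 0.8, 0], 0]
    - [[0, 0, 0.006], [-0.2, 0.8, 0], 0]
    - [[0, -0.004, 0.01], [-0.35, 0.8, 0], 0]
    - [[0, -0.004, 0.01], [-0.4, 0.8, 0], 0]
    - [[0, -0.004, 0.01], [-0.45, 0.8, 0], 0]
    - [[0, -0.005, 0.01], [-0.45, 0.8, 0], 0]
    - [[0, -0.005, 0.01], [-0.4, 0.8, 0], 0]
    - [[0, -0.005, 0], [-0.4, 0.7, 0], 0]
    - [[0, 0, 0], [-0.35, 0.5, 0], 0]
    - [[0, 0, 0], [-0.25, 0.3, 0], 0]

```text
time_s: 8.6
position: [363.6, 291.2, 526.8]
tcp_rot: [1.95, 1.95, 0.488]
force: [1.1, -0.5, -2.3]
opening: 11.8
grasp_force: 30.0
```

Run:
```python
from h import *
place(9,200); inhand()
```

```text
t 8.6 tcp tgt [362.8 301.  489.9] turn [-0.002 -0.    -0.   ] shift [-0.019  0.245 -0.924] open 11.8 F [ 1.1 -0.5 -2.3] q [ 0.64  0.08  1.67 -0.33  1.02  0.77]
conf 0.62 size [108. 178.] n [ 0.881 -0.003  0.473] lower edge dir [0.002 1.    0.001] origin [519.2 290.1 236.6] top [434.9 290.2 393.4]
tool n [-0.002  1.    -0.005] tool origin [ -2.8   2.2 329.6]
```

Emit:
carry_out:
  increments:
    - [[0, 0, 0], [0, 0.08, -0.3], 0]
    - [[0, 0, 0], [0, 0.08, -0.3], 0]
    - [[0, 0, 0], [0, 0.08, -0.3], 0]
    - [[0, 0, 0], [0.156, 0, -0.295], 0]
    - [[0, 0, 0], [0.156, 0, -0.295], 0]
    - [[0, 0, 0], [0.156, 0, -0.295], 0]
    - [[0, 0, 0], [0.156, 0, -0.295], 0]
    - [[0, 0, 0], [0.156, 0, -0.295], 0]
    - [[0, 0, 0], [0.156, 0, -0.295], 0]
    - [[0, 0, 0], [0.156, 0, -0.295], 0]
    - [[0, 0, 0], [0.156, 0, -0.295], 0]
    - [[0, 0, 0], [0.156, 0, -0.295], 0]
    - [[0, 0, 0], [0.156, 0, -0.295], 0]
    - [[0, 0, 0], [0.156, 0, -0.295], 0]
    - [[0, 0, 0], [0.156, 0, -0.295], 0]
    - [[0, 0, 0], [0, 0, 0], 0]

```text
time_s: 10.3
position: [440.0, 299.3, 347.4]
tcp_rot: [1.951, 1.949, 0.485]
force: [0.3, -0.7, -1.5]
opening: 11.9
grasp_force: 30.0
```

Run:
```python
from h import *
place(9,40);place(9,2); inhand(); i=np.load('pics/ih.npz')['p']; cv2.imwrite('pics/c1.png',cv2.resize(i[170:340,370:520],None,fx=3.5,fy=3.5)[:,:,::-1])
```

```text
t 10.3 tcp tgt [437.9 301.  348.6] turn [-0.001 -0.001  0.   ] shift [-0.05   0.043  0.03 ] open 11.9 F [ 0.3 -0.7 -1.5] q [ 0.56  0.38  1.81 -0.47  0.58  0.91]
t 10.3 tcp tgt [455.8 301.  315. ] turn [-0.001 -0.001  0.   ] shift [ 0.396  0.043 -0.808] open 11.9 F [ 0.3 -0.7 -1.5] q [ 0.56  0.38  1.81 -0.47  0.58  0.91]
conf 0.81 size [178. 108.] n [ 0.882 -0.002  0.471] lower edge dir [ 0.004  1.    -0.004] origin [595.1 297.2  57.2] top [511.2 298.2 214. ]
tool n [-0.001  1.    -0.004] tool origin [ -2.5   0.9 329.9]
```

View pics/c1.png

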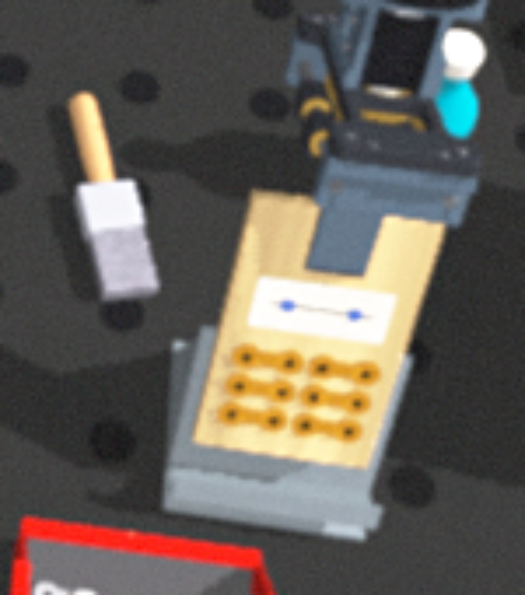

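The crop shows the board gripped square over the stand, links outwards, with its foot between the plate and the lip. Lowering the rest of the way.

Emit:
carry_out:
  increments:
    - [[0, 0, 0], [0.1, 0.03, -0.2], 0]
    - [[0, 0, 0], [0.1, 0.03, -0.2], 0]
    - [[0, 0, 0], [0.1, 0.03, -0.2], 0]
    - [[0, 0, 0], [0.05, 0, -0.12], 0]
    - [[0, 0, 0], [0.03, 0, -0.06], 0]
    - [[0, 0, 0], [0, 0, 0], 0]

```text
time_s: 11.0
position: [454.8, 303.0, 317.5]
tcp_rot: [1.95, 1.949, 0.487]
force: [0.3, 0.0, -2.3]
opening: 11.9
grasp_force: 30.0
```

```bash
python3 -c "
from h import *
place(9,2);place(0,0)"
```

```text
t 11.0 tcp tgt [455.8 301.  315. ] turn [-0.001 -0.     0.   ] shift [ 0.026 -0.05  -0.061] open 11.9 F [ 0.3  0.  -2.3] q [ 0.55  0.45  1.81 -0.51  0.52  0.95]
t 11.0 tcp tgt [448.8 301.  309. ] turn [-0.001 -0.     0.   ] shift [-0.15  -0.05  -0.211] open 11.9 F [ 0.3  0.  -2.3] q [ 0.55  0.45  1.81 -0.51  0.52  0.95]
```

Emit:
carry_out:
  increments:
    - [[0, 0, 0], [0.02, -0.02, -0.04], 0]
    - [[0, 0, 0], [0.01, -0.01, -0.03], 0]
    - [[0, 0, 0], [-0.06, 0, -0.03], 0]
    - [[0, 0, 0], [-0.06, 0, -0.03], 0]
    - [[0, 0, 0], [-0.06, 0, -0.03], 0]
    - [[0, 0, 0], [0, 0, 0], 0]

```text
time_s: 11.6
position: [449.2, 302.4, 313.1]
tcp_rot: [1.948, 1.948, 0.494]
force: [-3.4, 0.9, 12.5]
opening: 12.2
grasp_force: 30.0
```

```bash
python3 -c "
from h import *
place(0,0); inhand()"
```

```text
t 11.6 tcp tgt [448.8 301.  309. ] turn [-0.003  0.002 -0.001] shift [-0.011 -0.036 -0.101] open 12.2 F [-3.4  0.9 12.5] q [ 0.56  0.45  1.83 -0.54  0.5   0.99]
conf 0.76 size [174. 106.] n [ 0.878 -0.009  0.479] lower edge dir [ 0.016  1.    -0.01 ] origin [604.3 300.1  28. ] top [521.1 302.9 180.3]
tool n [-0.008  1.    -0.008] tool origin [ -3.8   1.8 324.5]
```

Contact on both ledge and back plate. Releasing, then retracting along the board.

Emit:
carry_out:
  increments:
    - [[0, 0, 0], [0, 0, 0], 0.2]
    - [[0, 0, 0], [0, 0, 0], 0.3]
    - [[0, 0, 0], [0, 0, 0], 0.4]
    - [[0, 0, 0], [0, 0, 0], 0.4]
    - [[0, 0, 0], [0, 0, 0], 0.4]
    - [[0, 0, 0], [-0.094, 0, 0.177], 0.4]
    - [[0, 0, 0], [-0.094, 0, 0.177], 0.4]
    - [[0, 0, 0], [-0.19, 0, 0.35], 0.4]
    - [[0, 0, 0], [-0.19, 0, 0.35], 0.4]
    - [[0, 0, 0], [-0.19, 0, 0.35], 0.4]
    - [[0, 0, 0], [-0.19, 0, 0.35], 0.4]
    - [[0, 0, 0], [-0.19, 0, 0.35], 0.4]
    - [[0, 0, 0], [-0.19, 0, 0.35], 0.4]
    - [[0, 0, 0], [-0.19, 0, 0.35], 0.4]

```text
time_s: 13.1
position: [387.2, 301.8, 424.9]
tcp_rot: [1.95, 1.949, 0.489]
force: [-0.7, 0.2, 0.1]
opening: 36.7
grasp_force: 0.0
```

Run:
```python
from fit import *
p,d=snap('scene','s2'); m=camera_model('scene')
for k in masks_of('board_brass','scene'):
    v,u=np.nonzero(k['mask'])
    if not(400<u.mean()<500): continue
    P=cloud(d,m,cv2.erode(k['mask'].astype(np.uint8),np.ones((3,3)))>0); ce,n,b=plane(P); Q=P[b]
    up=np.array([0,0,1])-n*n[2]; up/=np.linalg.norm(up); h=Q@up; t=Q[h>h.max()-8].mean(0)
    print(n.round(3),'lean',np.arcsin(n[2]),'origin',(t+3*up-6*n-180*up).round(1))
# fixture: axis direction from axle round end/V block etc, flat normal, handle
k=cloud(d,m,np.ones((480,640),bool))
B=(abs(k[:,1])<70)&(k[:,0]>420)&(k[:,0]<740)
# axle round end: fit cylinder-top ridge
hs=[(r['confidence'],np.round(np.array(r['extent'])*[640,480,640,480])) for r in masks_of('axle_grip','scene')[:2]]; print(hs)
for c in ['scene','top']:
    if c=='top': p,d=snap('top','top2'); m=camera_model(c)
    P=cloud(d,m,np.ones((480,640),bool)); px=np.stack(np.meshgrid(np.arange(640),np.arange(480)),-1)[d>0]; col=p[d>0].astype(int)
    F=(abs(P[:,1])<80)&(P[:,0]>420)&(P[:,0]<740)
    R=F&(col[:,0]>130)&(col[:,1]<60)&(col[:,2]<60)&(P[:,2]>115); Q=P[R]; ce=Q.mean(0); v=np.linalg.svd(Q-ce)[2][0]; v*=np.sign(v[2]); pr=(Q-ce)@v
    print(c,'handle',len(Q),ce.round(1),v.round(3),pr.min().round(),pr.max().round(),'ang',np.degrees(np.arcsin(v[2])))
    print(c,'ends',(ce+pr.min()*v).round(),(ce+pr.max()*v).round())
    # baseplate white: z<25
    W=F&(col.min(1)>150)&(P[:,2]<30)&(P[:,2]>3); r=cv2.minAreaRect(P[W][:,:2].astype(np.float32)); print('plate',W.sum(),np.round(r[0]),np.round(r[1]),round(r[2],1))
    E=F&(P[:,0]>655)&(P[:,2]>60)&(P[:,2]<100); 
    for x in range(655,735,15):
        q=P[E&(abs(P[:,0]-x-7)<7.5)]
        if len(q)>5: print('axle',x+7,len(q),q[:,1].min().round(),q[:,1].max().round(),q[:,2].max().round())
print(readout.sense()['time_s'])
```

```text
[ 0.858 -0.005  0.513] lean 0.5385261621579327 origin [607.  302.2  22.7]
[(0.75, array([294., 260., 329., 329.])), (0.31, array([426., 234., 492., 310.]))]
scene handle 297 [468.4  15.5 168.5] [-0.871  0.099  0.481] -101.0 42.0 ang 28.722600875821456
scene ends [556.   6. 120.] [432.  20. 189.]
plate 720 [570.   4.] [ 84. 187.] 84.0
axle 662 87 -22.0 9.0 93.0
axle 677 91 -23.0 7.0 95.0
axle 692 92 -24.0 5.0 93.0
axle 707 98 -26.0 3.0 95.0
axle 722 75 -27.0 3.0 92.0
top handle 137 [471.4  14.2 170.9] [-0.951  0.073  0.3  ] -108.0 45.0 ang 17.45979861856595
top ends [574.   6. 139.] [429.  18. 184.]
plate 980 [570.   6.] [ 84. 185.] 83.7
axle 662 85 -19.0 9.0 95.0
axle 677 78 -21.0 7.0 98.0
axle 692 82 -23.0 7.0 97.0
axle 707 84 -25.0 5.0 94.0
axle 722 26 -25.0 3.0 96.0
13.3
```

The board is seated: lean 0.54, origin about 9 mm in stand x, +1 mm in y, z 23. The fixture yaw is about -6.1° and the axle grip about (685,-9.5,75), consistent with the axle end at x≈721. Next is the axle.

```bash
cat >> h.py <<'E'
xf=np.array([.9943,-.107,0]); yf=np.array([.107,.9943,0]); Z=np.array([0,0,1.]); A=np.array([685,-9.5,75]); Of=A-102*xf-75*Z
def axle(phi,h,A=A):
    up=np.cos(phi)*Z-np.sin(phi)*yf; delta(tool(np.cos(phi)*yf+np.sin(phi)*Z,up),A+h*up)
E
python3 -c "
from h import *
axle(0.35,120)"
```

```text
t 13.3 tcp tgt [ 674.3 -109.1  349.3] turn [-0.067  0.071  0.93 ] shift [  7.164 -10.273  -1.867] open 36.6 F [-0.2 -0.6  0.5] q [ 0.63  0.22  1.79 -0.41  0.76  0.88]
```

Emit:
carry_out:
  increments:
    - [[-0.0034, 0.0036, 0.0465], [0.358, -0.514, 0.1], 0.6]
    - [[-0.0034, 0.0036, 0.0465], [0.358, -0.514, 0.1], 0.6]
    - [[-0.0034, 0.0036, 0.0465], [0.358, -0.514, 0], 0.6]
    - [[-0.0034, 0.0036, 0.0465], [0.358, -0.514, 0], 0.6]
    - [[-0.0034, 0.0036, 0.0465], [0.358, -0.514, 0], 0.6]
    - [[-0.0034, 0.0036, 0.0465], [0.358, -0.514, 0], 0.6]
    - [[-0.0034, 0.0036, 0.0465], [0.358, -0.514, 0], 0.6]
    - [[-0.0034, 0.0036, 0.0465], [0.358, -0.514, 0], 0.6]
    - [[-0.0034, 0.0036, 0.0465], [0.358, -0.514, 0], 0.6]
    - [[-0.0034, 0.0036, 0.0465], [0.358, -0.514, 0], 0.6]
    - [[-0.0034, 0.0036, 0.0465], [0.358, -0.514, 0], 0.6]
    - [[-0.0034, 0.0036, 0.0465], [0.358, -0.514, 0], 0.6]
    - [[-0.0034, 0.0036, 0.0465], [0.358, -0.514, 0], 0.6]
    - [[-0.0034, 0.0036, 0.0465], [0.358, -0.514, -0.2], 0.6]
    - [[-0.0034, 0.0036, 0.0465], [0.358, -0.514, -0.3], 0.6]
    - [[-0.0034, 0.0036, 0.0465], [0.358, -0.514, -0.3], 0.6]
    - [[-0.0034, 0.0036, 0.0465], [0.358, -0.514, -0.3], 0.6]
    - [[-0.0034, 0.0036, 0.0465], [0.358, -0.514, -0.3], 0.6]
    - [[-0.0034, 0.0036, 0.0465], [0.358, -0.514, -0.35], 0.6]
    - [[-0.0034, 0.0036, 0.0465], [0.358, -0.514, -0.32], 0.6]

```text
time_s: 15.3
position: [674.8, -110.6, 346.9]
tcp_rot: [0.162, 3.073, 0.538]
force: [0.2, -0.2, -0.8]
opening: 54.7
grasp_force: 0.0
```

Run:
```python
from fit import *
axle(.35,120)
p,d=snap('wrist','w1'); m=camera_model('wrist')
q=m['K']@(m['R']@np.array([A,A+36*xf,Of+75*Z+30*xf]).T+m['t'][:,None]); print('proj',(q[:2]/q[2]).T.round())
for l in ['axle_grip','clamp_grip']: print(l,[(round(float(r['confidence']),2),[round(640*r['xy'][0]),round(480*r['xy'][1])]) for r in tip_of(l,'wrist')[:2]])
P=cloud(d,m,np.ones((480,640),bool)); L=np.c_[(P-Of)@xf,(P-Of)@yf,P[:,2]]; col=p[d>0].astype(int)
np.save('pics/L1.npy',np.c_[L,col])
# slices of round end: fit circle
for x0 in (75,95,115,130):
    q=L[(abs(L[:,0]-x0)<8)&(abs(L[:,1])<40)&(L[:,2]>72)&(L[:,2]<110)]
    if len(q)>30:
        M=np.c_[2*q[:,1:],np.ones(len(q))]; s=np.linalg.lstsq(M,(q[:,1:]**2).sum(1),rcond=None)[0]; print('slice',x0,len(q),s[:2].round(1),'r',np.sqrt(s[2]+s[0]**2+s[1]**2).round(1),'top',q[:,2].max().round(1))
q=L[(L[:,0]>5)&(L[:,0]<48)&(abs(L[:,1])<22)&(L[:,2]>75)&(L[:,2]<97)]
c,n,b=plane(q,t=1.5); print('flat?',len(q),b.sum(),c.round(1),n.round(3),'roll',np.arctan2(-n[1]*np.sign(n[2]),abs(n[2])))
```

```text
t 15.3 tcp tgt [ 674.3 -109.1  349.3] turn [ 0.002 -0.001 -0.001] shift [-0.012  0.039  0.059] open 54.7 F [ 0.2 -0.2 -0.8] q [-0.33  0.65  1.25  0.35  1.34 -1.89]
proj [[321. 233.]
 [320. 278.]
 [322. 135.]]
axle_grip [(0.85, [321, 232])]
clamp_grip []
slice 75 875 [-2.1 74.2] r 14.5 top 92.1
slice 95 832 [-2.2 73.9] r 14.4 top 90.1
slice 115 788 [-2.2 73.9] r 14.4 top 89.6
slice 130 687 [-2.2 73.9] r 14.4 top 89.7
flat? 3209 2279 [25.9 -9.9 85.4] [ 0.001 -0.583  0.812] roll 0.6225995590129336
```

View pics/w1.png

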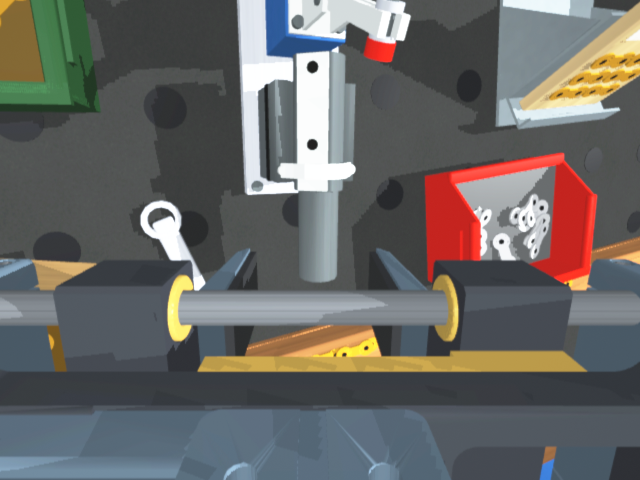

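The wrist view shows the bright flat at (312,110), tipped to the fixture's -y side at roll ≈ 0.62. The round end is at (318,240), with its axis measured at y -2 mm, z 74 mm and r 14.5 mm. Descending to grip it.

```bash
cat >> h.py <<'E'
A2=A-2.2*yf-1*Z
E
python3 - <<'E'
from h import *
axle(.35,0,A2)
ph=np.linspace(.35,-.273,17); T=np.array([A2+172*(np.cos(p)*Z-np.sin(p)*yf) for p in ph]); print((np.diff(T,axis=0)/40).round(3).tolist())
E
```

```text
t 15.45 tcp tgt [678.5 -70.3 235.6] turn [ 0.002 -0.001  0.001] shift [ 0.095  1.006 -2.774] open 54.9 F [-0.2  1.1 -0. ] q [-0.33  0.65  1.25  0.35  1.34 -1.89]
[[0.017, 0.157, 0.054], [0.017, 0.159, 0.048], [0.017, 0.161, 0.042], [0.018, 0.163, 0.036], [0.018, 0.164, 0.029], [0.018, 0.165, 0.023], [0.018, 0.166, 0.016], [0.018, 0.166, 0.01], [0.018, 0.166, 0.003], [0.018, 0.166, -0.003], [0.018, 0.166, -0.01], [0.018, 0.166, -0.016], [0.018, 0.165, -0.023], [0.018, 0.164, -0.029], [0.018, 0.163, -0.036], [0.017, 0.161, -0.042]]
```

Emit:
carry_out:
  increments:
    - [[0, 0, 0], [0.01, 0.1, -0.27], 0.6]
    - [[0, 0, 0], [0.01, 0.1, -0.27], 0.6]
    - [[0, 0, 0], [0.01, 0.1, -0.28], 0.6]
    - [[0, 0, 0], [0.01, 0.1, -0.28], 0.6]
    - [[0, 0, 0], [0.01, 0.1, -0.28], 0.6]
    - [[0, 0, 0], [0.01, 0.1, -0.28], 0.6]
    - [[0, 0, 0], [0.01, 0.1, -0.28], 0.6]
    - [[0, 0, 0], [0.01, 0.1, -0.28], 0.6]
    - [[0, 0, 0], [0.01, 0.1, -0.28], 0.6]
    - [[0, 0, 0], [0.01, 0.1, -0.28], 0.6]
    - [[0, 0, 0], [0, 0, 0], 0.6]
    - [[0, 0, 0], [0, 0, 0], 0]
    - [[0, 0, 0], [0, 0, 0], 0]
    - [[0, 0, 0], [0, 0, 0], 0]
    - [[0, 0, 0], [0, 0, 0], 0]
    - [[0, 0, 0], [0, 0, 0], 0]
  newtons: 40

```text
time_s: 17.05
position: [678.7, -68.2, 238.7]
tcp_rot: [0.164, 3.069, 0.541]
force: [2.3, 13.4, 6.1]
opening: 29.2
grasp_force: 40.0
```

Emit:
carry_out:
  increments:
    - [[-0.0247, 0.0027, 0], [0.017, 0.157, 0.054], 0]
    - [[-0.0247, 0.0027, 0], [0.017, 0.159, 0.048], 0]
    - [[-0.0247, 0.0027, 0], [0.017, 0.161, 0.042], 0]
    - [[-0.0247, 0.0027, 0], [0.018, 0.163, 0.036], 0]
    - [[-0.0247, 0.0027, 0], [0.018, 0.164, 0.029], 0]
    - [[-0.0247, 0.0027, 0], [0.018, 0.165, 0.023], 0]
    - [[-0.0247, 0.0027, 0], [0.018, 0.166, 0.016], 0]
    - [[-0.0247, 0.0027, 0], [0.018, 0.166, 0.01], 0]
    - [[-0.0247, 0.0027, 0], [0.018, 0.166, 0.003], 0]
    - [[-0.0247, 0.0027, 0], [0.018, 0.166, -0.003], 0]
    - [[-0.0247, 0.0027, 0], [0.018, 0.166, -0.01], 0]
    - [[-0.0247, 0.0027, 0], [0.018, 0.166, -0.016], 0]
    - [[-0.0247, 0.0027, 0], [0.018, 0.165, -0.023], 0]
    - [[-0.0247, 0.0027, 0], [0.018, 0.164, -0.029], 0]
    - [[-0.0247, 0.0027, 0], [0.018, 0.163, -0.036], 0]
    - [[-0.0247, 0.0027, 0], [0.017, 0.161, -0.042], 0]
    - [[0, 0, 0], [0, 0, 0], 0]

```text
time_s: 18.75
position: [690.1, 38.2, 242.6]
tcp_rot: [-0.164, -3.095, 0.431]
force: [-0.7, 21.2, 7.6]
opening: 29.0
grasp_force: 40.0
```

```bash
cat >> h.py <<'E'
def flat(cam,name):
    from fit import plane
    p,d=snap(cam,name); m=camera_model(cam); P=cloud(d,m,np.ones((480,640),bool)); L=np.c_[(P-Of)@xf,(P-Of)@yf,P[:,2]]
    q=L[(L[:,0]>5)&(L[:,0]<48)&(abs(L[:,1]+2)<17)&(L[:,2]>75)&(L[:,2]<97)]
    c,n,b=plane(q,t=1.5); print(cam,'flat',len(q),b.sum(),c.round(1),n.round(3),'roll',np.arctan2(-n[1]*np.sign(n[2]),abs(n[2])).round(3)); return p,L
E
python3 - <<'E'
from h import *
axle(-.273,0,A2); flat('wrist','w2')
E
```

```text
t 18.75 tcp tgt [689.7  34.4 239.6] turn [ 0.002  0.001 -0.001] shift [-0.009 -0.095 -0.074] open 29.0 F [-0.7 21.2  7.6] q [ 0.03  0.77  1.3  -0.3   1.13 -1.29]
wrist flat 8991 7865 [25.7  1.9 90.1] [ 0.002  0.008 -1.   ] roll 0.008
```

Roll reads 0.01. Relieving the side load, opening, and backing off along the tool axis.

Emit:
carry_out:
  increments:
    - [[0, 0, 0], [0, -0.09, -0.05], 0]
    - [[0, 0, 0], [0, 0, 0], 0.35]
    - [[0, 0, 0], [0, 0, 0], 0.5]
    - [[0, 0, 0], [0, 0, 0], 0.6]
    - [[0, 0, 0], [0, 0, 0], 0.6]
    - [[0, 0, 0], [0.01, 0.07, 0.24], 0.6]
    - [[0, 0, 0], [0.01, 0.07, 0.24], 0.6]
    - [[0, 0, 0], [0.01, 0.08, 0.28], 0.6]
    - [[0, 0, 0], [0.01, 0.11, 0.39], 0.6]
    - [[0, 0, 0], [0.01, 0.11, 0.39], 0.6]
    - [[0, 0, 0], [0.01, 0.11, 0.39], 0.6]
    - [[0, 0, 0], [0.01, 0.11, 0.39], 0.6]
    - [[0, 0, 0], [0.01, 0.11, 0.39], 0.6]
    - [[0, 0, 0], [0, 0, 0], 0.6]

```text
time_s: 20.2
position: [693.4, 63.3, 351.4]
tcp_rot: [-0.166, -3.097, 0.432]
force: [-0.1, -0.4, 0.7]
opening: 54.6
grasp_force: 0.0
```

Run:
```python
from h import *
for c in ['wrist','scene','top']:
    p,L=flat(c,c+'3')
    if c=='wrist': continue
    d=np.load(f'pics/{c}3.npz')['d']; col=p[d>0].astype(int)
    Q=L[(col[:,0]>120)&(col[:,1]<70)&(col[:,2]<70)&(abs(L[:,1])<30)&(L[:,0]<-85)&(L[:,2]>100)]
    ce=Q.mean(0); v=np.linalg.svd(Q-ce)[2][0]; v*=-np.sign(v[0]); pr=(Q-ce)@v
    print(c,len(Q),ce.round(1),'end',(ce+pr.max()*v).round(),'from pivot angle of centre',np.arctan2(ce[2]-108,-62-ce[0]).round(3),'r',np.hypot(ce[2]-108,-62-ce[0]).round(), 'slope',np.arctan2(v[2],-v[0]).round(2))
s=readout.sense(); print(s['position'],s['time_s'],s['joint_positions'])
```

```text
wrist flat 2880 2401 [26.   3.1 88.6] [ 0.001 -0.183 -0.983] roll -0.184
scene flat 18 16 [44.2  3.4 88.8] [ 0.895 -0.08  -0.439] roll -0.18<stdin>:7: RuntimeWarning: Mean of empty slice.
  ret = um.true_divide(
Traceback (most recent call last):
ValueError: zero-size array to reduction operation maximum which has no identity
```

Run:
```python
from h import *
from fit import plane
a=np.load('pics/w2.npz'); b=np.load('pics/wrist3.npz'); 
cv2.imwrite('pics/c2.png',np.hstack([cv2.resize(x['p'][0:300,180:460],(400,430)) for x in (a,b)])[:,:,::-1])
for x in (a,b):
    m={k:x[k] for k in 'KRt'}; P=cloud(x['d'],m,np.ones((480,640),bool)); L=np.c_[(P-Of)@xf,(P-Of)@yf,P[:,2]]
    q=L[(abs(L[:,0]-20)<8)&(abs(L[:,1])<36)]
    for y in range(-30,32,4):
        k=q[abs(q[:,1]-y)<2]; print(y,np.median(k[:,2]).round(1) if len(k) else None,end='; ')
    print()
    q=L[(abs(L[:,0]-80)<6)&(abs(L[:,1])<40)&(L[:,2]>74)&(L[:,2]<110)]
    if len(q)>9:
        s=np.linalg.lstsq(np.c_[2*q[:,1:],np.ones(len(q))],(q[:,1:]**2).sum(1),rcond=None)[0]; print('axis',s[:2])
```

```text
-30 71.7; -26 71.9; -22 71.9; -18 72.8; -14 86.8; -10 89.7; -6 90.0; -2 90.1; 2 90.3; 6 90.4; 10 90.4; 14 88.5; 18 81.3; 22 71.2; 26 71.9; 30 70.8; 
axis [ 6.08376959 96.53739739]
-30 70.4; -26 70.6; -22 70.5; -18 81.0; -14 85.4; -10 89.0; -6 90.4; -2 89.7; 2 88.8; 6 88.1; 10 87.3; 14 86.3; 18 78.0; 22 70.2; 26 70.5; 30 53.2; 
axis [ 0.68513515 74.93056935]
```

View pics/c2.png

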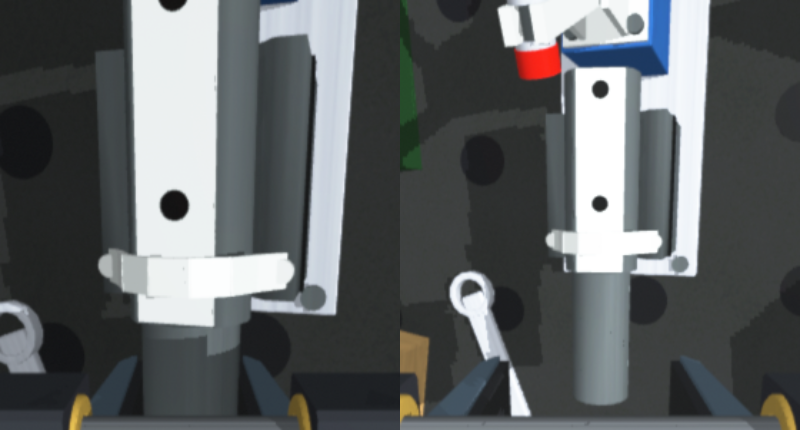

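After release the flat sits at roll ≈ -0.18: the "relief" shift added to the side load because the axis is really about 3 mm further to +y. In the right-hand crop the flat is at (600,170), tipped slightly to +y. I re-grip with the corrected axis and roll back +0.18.

```bash
cat >> h.py <<'E'
A3=A+1.2*yf+0.5*Z
E
python3 - <<'E'
from h import *
axle(-.1,100,A3); axle(-.1,0,A3)
ph=np.linspace(-.1,.084,7); T=np.array([A3+172*(np.cos(p)*Z-np.sin(p)*yf) for p in ph]); print((np.diff(T,axis=0)/40).round(3).tolist())
E
```

```text
t 20.3 tcp tgt [688.   18.7 346.1] turn [ 0.113 -0.011 -0.   ] shift [-0.12  -1.1   -0.063] open 54.7 F [ 0.1  0.4 -0.8] q [ 0.07  0.66  1.19 -0.28  1.34 -1.32]
t 20.3 tcp tgt [687.    8.8 246.6] turn [ 0.113 -0.011 -0.   ] shift [-0.147 -1.348 -2.551] open 54.7 F [ 0.1  0.4 -0.8] q [ 0.07  0.66  1.19 -0.28  1.34 -1.32]
[[-0.014, -0.131, 0.011], [-0.014, -0.131, 0.007], [-0.014, -0.131, 0.003], [-0.014, -0.131, -0.001], [-0.014, -0.131, -0.005], [-0.014, -0.131, -0.009]]
```

Emit:
carry_out:
  increments:
    - [[0.0226, -0.0022, 0], [-0.024, -0.22, -0.012], 0.6]
    - [[0.0226, -0.0022, 0], [-0.024, -0.22, -0.012], 0.6]
    - [[0.0226, -0.0022, 0], [-0.024, -0.22, -0.012], 0.6]
    - [[0.0226, -0.0022, 0], [-0.024, -0.22, -0.012], 0.6]
    - [[0.0226, -0.0022, 0], [-0.024, -0.22, -0.012], 0.6]
    - [[0, 0, 0], [-0.003, -0.031, -0.31], 0.6]
    - [[0, 0, 0], [-0.003, -0.031, -0.31], 0.6]
    - [[0, 0, 0], [-0.003, -0.031, -0.31], 0.6]
    - [[0, 0, 0], [-0.003, -0.031, -0.31], 0.6]
    - [[0, 0, 0], [-0.003, -0.031, -0.31], 0.6]
    - [[0, 0, 0], [-0.003, -0.031, -0.31], 0.6]
    - [[0, 0, 0], [-0.003, -0.031, -0.31], 0.6]
    - [[0, 0, 0], [-0.003, -0.031, -0.31], 0.6]
    - [[0, 0, 0], [0, 0, 0], 0.5]
    - [[0, 0, 0], [0, 0, 0], 0]
    - [[0, 0, 0], [0, 0, 0], 0]
    - [[0, 0, 0], [0, 0, 0], 0]
    - [[0, 0, 0], [0, 0, 0], 0]
  newtons: 25

```text
time_s: 22.1
position: [687.4, 8.3, 247.3]
tcp_rot: [-0.167, -3.127, 0.157]
force: [0.1, -5.0, 3.3]
opening: 29.3
grasp_force: 25.0
```

Run:
```python
from h import *
axle(-.1,0,A3);flat('wrist','w4')
```

```text
t 22.1 tcp tgt [687.    8.8 246.6] turn [ 0. -0. -0.] shift [-0.01   0.012 -0.016] open 29.3 F [ 0.1 -5.   3.3] q [-0.05  0.75  1.32 -0.11  1.08 -1.46]
wrist flat 9884 8070 [25.7  2.9 90. ] [ 0.004 -0.172 -0.985] roll -0.173
```

Well centred now (5 N). The flat reads -0.17; roll +0.18 and release without any shift.

Emit:
carry_out:
  increments:
    - [[0.0194, -0.0021, 0], [-0.014, -0.131, 0.011], 0]
    - [[0.0194, -0.0021, 0], [-0.014, -0.131, 0.007], 0]
    - [[0.0194, -0.0021, 0], [-0.014, -0.131, 0.003], 0]
    - [[0.0194, -0.0021, 0], [-0.014, -0.131, -0.001], 0]
    - [[0.0194, -0.0021, 0], [-0.014, -0.131, -0.005], 0]
    - [[0.0194, -0.0021, 0], [-0.014, -0.131, -0.009], 0]
    - [[0, 0, 0], [0, 0, 0], 0]
    - [[0, 0, 0], [0, 0, 0], 0.35]
    - [[0, 0, 0], [0, 0, 0], 0.5]
    - [[0, 0, 0], [0, 0, 0], 0.6]
    - [[0, 0, 0], [0, 0, 0], 0.6]
    - [[0, 0, 0], [-0.002, -0.02, 0.3], 0.6]
    - [[0, 0, 0], [-0.003, -0.03, 0.35], 0.6]
    - [[0, 0, 0], [-0.003, -0.03, 0.35], 0.6]
    - [[0, 0, 0], [-0.003, -0.03, 0.35], 0.6]
    - [[0, 0, 0], [-0.003, -0.03, 0.35], 0.6]
    - [[0, 0, 0], [-0.003, -0.03, 0.35], 0.6]
    - [[0, 0, 0], [-0.003, -0.03, 0.35], 0.6]
    - [[0, 0, 0], [-0.003, -0.03, 0.35], 0.6]
    - [[0, 0, 0], [0, 0, 0], 0.6]

```text
time_s: 24.15
position: [683.3, -32.2, 359.2]
tcp_rot: [0.167, 3.128, 0.132]
force: [0.4, -0.5, -0.5]
opening: 54.7
grasp_force: 0.0
```

Run:
```python
from h import *
flat('wrist','w5')
for c in ('scene0','top0'):
    x=np.load(f'pics/{c}.npz'); m={k:x[k] for k in 'KRt'}; P=cloud(x['d'],m,np.ones((480,640),bool)); L=np.c_[(P-Of)@xf,(P-Of)@yf,P[:,2]]; col=x['p'][x['d']>0].astype(int)
    Q=L[(col[:,0]>120)&(col[:,1]<70)&(col[:,2]<70)&(abs(L[:,1])<40)&(L[:,0]<-85)&(L[:,2]>100)]
    ce=np.median(Q,axis=0); v=np.linalg.svd(Q-ce)[2][0]; v*=-np.sign(v[0]); pr=(Q-ce)@v
    print(c,len(Q),ce.round(1),'ends',(ce+pr.min()*v).round(),(ce+pr.max()*v).round(),'ang',np.arctan2(ce[2]-108,-62-ce[0]).round(3),'slope',np.arctan2(v[2],-v[0]).round(2))
print(Of)
```

```text
wrist flat 3217 2485 [26.1  0.8 88.9] [ 0.001  0.008 -1.   ] roll 0.008
scene0 293 [-119.4    1.7  169.4] ends [-89.   2. 142.] [-148.    2.  195.] ang 0.819 slope 0.74
top0 222 [-124.     2.4  175.3] ends [-90.   3. 146.] [-151.    2.  198.] ang 0.826 slope 0.7
[583.5814   1.414    0.    ]
```

The flat is up (roll 0.008) with the gripper clear. The handle is at about 0.75 rad. I go above it with the fingers shut and push it down along its arc.

Run:
```python
from h import *
def tip(x,z): delta(tool(yf,Z),Of+x*xf+1.5*yf+(z+19)*Z)
tip(-118,220)
# arc of tip poses
th=np.linspace(.80,-.03,15); x=-118-17*(.8-th)/.8; out=np.minimum(x-16,-62)
z=np.where(th>0.02,108+(-62-out)*np.tan(th)+9.5/np.cos(th),108+9.5+(th)*75)
W=np.array([Of+a*xf+b*Z for a,b in zip(x,z)]); print(z.round()); print((np.diff(W,axis=0)/40).round(3).tolist())
```

```text
t 24.2 tcp tgt [466.4  15.5 411. ] turn [-0.053  0.006 -0.   ] shift [-5.416  1.191  1.329] open 54.9 F [-0.3 -0.6  0.3] q [-0.15  0.62  1.24  0.09  1.28 -1.64]
[196. 188. 181. 174. 168. 162. 156. 151. 146. 141. 135. 130. 125. 120.
 115.]
[[-0.031, 0.003, -0.198], [-0.031, 0.003, -0.18], [-0.031, 0.003, -0.166], [-0.031, 0.003, -0.155], [-0.031, 0.003, -0.146], [-0.031, 0.003, -0.14], [-0.031, 0.003, -0.135], [-0.031, 0.003, -0.131], [-0.031, 0.003, -0.129], [-0.031, 0.003, -0.128], [-0.031, 0.003, -0.127], [-0.031, 0.003, -0.128], [-0.031, 0.003, -0.13], [-0.031, 0.003, -0.121]]
```

Emit:
carry_out:
  increments:
    - [[-0.009, 0.001, 0], [0, 0, 0.33], 0]
    - [[-0.009, 0.001, 0], [0, 0, 0.35], 0]
    - [[-0.009, 0.001, 0], [0, 0, 0.35], 0]
    - [[-0.009, 0.001, 0], [0, 0.05, 0.3], 0]
    - [[-0.009, 0.001, 0], [-0.3, 0.08, 0], 0]
    - [[-0.009, 0.001, 0], [-0.4, 0.08, 0], 0]
    - [[0, 0, 0], [-0.4, 0.08, 0], 0]
    - [[0, 0, 0], [-0.4, 0.08, 0], 0]
    - [[0, 0, 0], [-0.4, 0.08, 0], 0]
    - [[0, 0, 0], [-0.4, 0.08, 0], 0]
    - [[0, 0, 0], [-0.4, 0.08, 0], 0]
    - [[0, 0, 0], [-0.4, 0.08, 0], 0]
    - [[0, 0, 0], [-0.4, 0.1, 0], 0]
    - [[0, 0, 0], [-0.4, 0.1, 0], 0]
    - [[0, 0, 0], [-0.4, 0.1, 0], 0]
    - [[0, 0, 0], [-0.4, 0.1, 0], 0]
    - [[0, 0, 0], [-0.4, 0.1, 0], 0]
    - [[0, 0, 0], [-0.4, 0.1, 0], 0]
    - [[0, 0, 0], [-0.3, 0, 0], 0]
    - [[0, 0, 0], [0, 0, 0], 0]

```text
time_s: 26.2
position: [449.8, 19.7, 410.5]
tcp_rot: [-0.167, -3.135, 0.002]
force: [-1.2, 0.5, -0.0]
opening: 0.5
grasp_force: 0.0
```

Run:
```python
from h import *
def tip(x,z): delta(tool(yf,Z),Of+x*xf+1.5*yf+(z+19)*Z)
tip(-118,220); tip(-118,196)
p,d=snap('scene','s6'); cv2.imwrite('pics/c6.png',cv2.resize(p[90:340,230:420],None,fx=2.4,fy=2.4)[:,:,::-1])
```

```text
t 26.2 tcp tgt [466.4  15.5 411. ] turn [ 0.001 -0.001 -0.001] shift [ 0.414 -0.105  0.013] open 0.5 F [-1.2  0.5 -0. ] q [-0.09  0.24  1.75 -0.    1.16 -1.55]
t 26.2 tcp tgt [466.4  15.5 387. ] turn [ 0.001 -0.001 -0.001] shift [ 0.414 -0.105 -0.587] open 0.5 F [-1.2  0.5 -0. ] q [-0.09  0.24  1.75 -0.    1.16 -1.55]
```

View pics/c6.png

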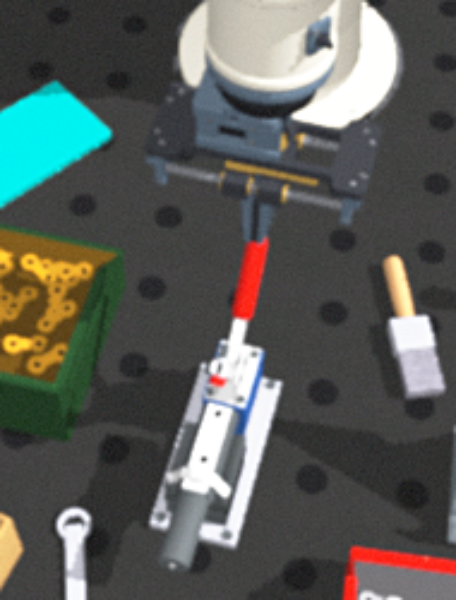

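The crop shows the shut fingers at the handle's outer end, in line with it, and the flat facing up at (210,430). Shifting 16 mm inwards, then pushing along the arc.

Emit:
carry_out:
  increments:
    - [[0, 0, 0], [0.2, -0.05, 0], 0]
    - [[0, 0, 0], [0.21, -0.05, 0], 0]
    - [[0, 0, 0], [0, 0, -0.3], 0]
    - [[0, 0, 0], [0, 0, -0.29], 0]
    - [[0, 0, 0], [-0.031, 0.003, -0.198], 0]
    - [[0, 0, 0], [-0.031, 0.003, -0.18], 0]
    - [[0, 0, 0], [-0.031, 0.003, -0.166], 0]
    - [[0, 0, 0], [-0.031, 0.003, -0.155], 0]
    - [[0, 0, 0], [-0.031, 0.003, -0.146], 0]
    - [[0, 0, 0], [-0.031, 0.003, -0.14], 0]
    - [[0, 0, 0], [-0.031, 0.003, -0.135], 0]
    - [[0, 0, 0], [-0.031, 0.003, -0.131], 0]
    - [[0, 0, 0], [-0.031, 0.003, -0.129], 0]
    - [[0, 0, 0], [-0.031, 0.003, -0.128], 0]
    - [[0, 0, 0], [-0.031, 0.003, -0.127], 0]

```text
time_s: 27.75
position: [453.5, 17.0, 320.6]
tcp_rot: [-0.167, -3.135, 0.001]
force: [-0.5, 0.1, 1.5]
opening: 0.5
grasp_force: 0.4
```

Emit:
carry_out:
  increments:
    - [[0, 0, 0], [-0.03, 0, -0.12], 0]
    - [[0, 0, 0], [-0.03, 0, -0.1], 0]
    - [[0, 0, 0], [0, 0, -0.06], 0]
    - [[0, 0, 0], [0, 0, -0.05], 0]
    - [[0, 0, 0], [0, 0, 0], 0]

```text
time_s: 28.25
position: [451.1, 16.9, 308.2]
tcp_rot: [-0.167, -3.135, 0.001]
force: [-4.5, -0.4, 14.3]
opening: 0.7
grasp_force: 7.4
```

The tip is at z 117 with 14 N, which matches the level stop. A touch more, hold, then retreat straight up.

Emit:
carry_out:
  increments:
    - [[0, 0, 0], [0, 0, -0.04], 0]
    - [[0, 0, 0], [0, 0, 0], 0]
    - [[0, 0, 0], [0, 0, 0], 0]
    - [[0, 0, 0], [0, 0, 0.2], 0]
    - [[0, 0, 0], [0, 0, 0.4], 0]
    - [[0, 0, 0], [0, 0, 0.5], 0]
    - [[0, 0, 0], [0, 0, 0.6], 0]
    - [[0, 0, 0], [0, 0, 0.6], 0]
    - [[0, 0, 0], [0, 0, 0.6], 0]
    - [[0, 0, 0], [-0.5, 0, 0.4], 0]
    - [[0, 0, 0], [-0.5, 0, 0.2], 0]
    - [[0, 0, 0], [-0.5, 0, 0], 0]
    - [[0, 0, 0], [-0.4, 0, 0], 0]
    - [[0, 0, 0], [0, 0, 0], 0]

```text
time_s: 29.65
position: [373.6, 17.0, 446.1]
tcp_rot: [-0.168, -3.135, 0.001]
force: [-0.3, 0.8, -0.5]
opening: 0.6
grasp_force: 0.0
```

Run:
```python
from fit import *
for c in ('scene','top'):
    p,d=snap(c,c+'7'); m=camera_model(c); P=cloud(d,m,np.ones((480,640),bool)); L=np.c_[(P-Of)@xf,(P-Of)@yf,P[:,2]]; col=p[d>0].astype(int)
    Q=L[(col[:,0]>120)&(col[:,1]<70)&(col[:,2]<70)&(abs(L[:,1])<30)&(L[:,0]<-85)&(L[:,2]>85)]
    if len(Q)>20:
        ce=np.median(Q,axis=0); v=np.linalg.svd(Q-ce)[2][0]; v*=-np.sign(v[0]); print(c,len(Q),ce.round(1),'slope',np.arctan2(v[2],-v[0]).round(3))
    q=L[(L[:,0]>8)&(L[:,0]<48)&(abs(L[:,1])<14)&(L[:,2]>80)&(L[:,2]<95)]
    ce,n,b=plane(q,t=2); print('flat',len(q),b.sum(),ce.round(1),n.round(2))
    for k in masks_of('board_brass',c):
        v,u=np.nonzero(k['mask'])
        Pb=cloud(d,m,cv2.erode(k['mask'].astype(np.uint8),np.ones((3,3)))>0)
        if len(Pb)<200 or abs(np.median(Pb[:,1])-301)>60: continue
        ce,n,b=plane(Pb); Q=Pb[b]; up=np.array([0,0,1])-n*n[2]; up/=np.linalg.norm(up); h=Q@up; t=Q[h>h.max()-8].mean(0)
        print(c,'board',n.round(3),'lean',np.arcsin(n[2]).round(3),'origin',(t+3*up-6*n-180*up).round(1))
    if c=='scene': cv2.imwrite('pics/c7.png',cv2.resize(p[90:360,130:520],None,fx=2,fy=2)[:,:,::-1])
print(readout.sense()['force'],readout.sense()['time_s'],readout.sense()['position'])
```

```text
scene 220 [-140.     1.9  116. ] slope 0.004
flat 161 116 [30.9  1.  89.4] [ 0. -0. -1.]
scene board [ 0.859 -0.004  0.512] lean 0.537 origin [606.9 301.7  22.4]
flat 150 84 [31.9 -1.1 90. ] [ 0.08 -0.23  0.97]
top board [ 0.856 -0.002  0.517] lean 0.543 origin [606.7 303.3  25.6]
[-0.5389411   0.2532264   0.21205619] 29.85 [375.96419782  16.86840214 446.1721678 ]
```

View pics/c7.png

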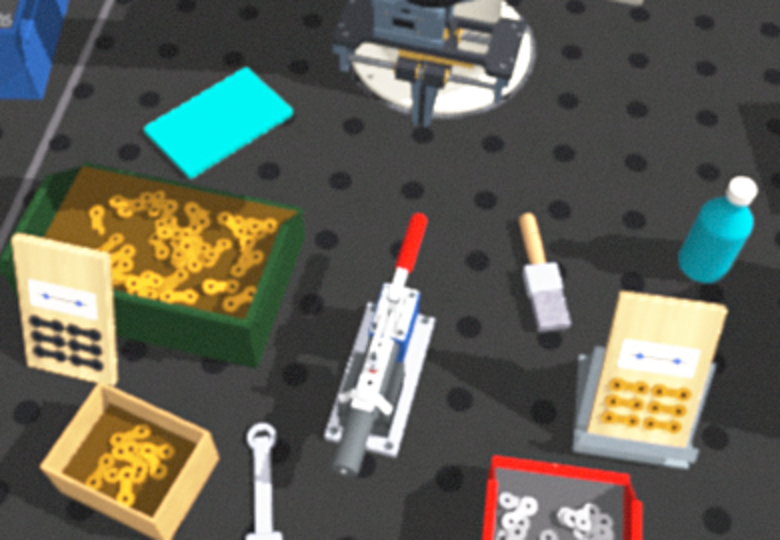

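The picture shows the handle level at (412,240), the clamp arm down on the flat at (372,365), the board centred in the stand at (650,370), and the bystanders in place. Handing in.

```bash
python3 -c "
from cell import bot
print(bot.close_job())"
```

```text
the job is handed in; nothing more can be done
None
```

I handed the job in at about 30 s: the brass-link board is standing in the grey stand (lean 0.54 rad, about 1 mm off centre), the axle's flat faces up (0.01 rad) and the clamp handle is fully down; the hand-in call gave no verdict.

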